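Stroke test of a roller rail

TASK

A roller rail from the bin rack lies on the bench to be checked before it goes back in. With the fingers closed, run the fingertips lightly along the tops of all the rollers, from the open end of the rail towards the red end stop, so that each of the eight rollers visibly turns towards the stop, then take the hand away. Do not press hard, do not lift or shift the rail, do not roll the rollers backwards, and leave the bin, pliers, tape and jar alone.

Things in the scene. Friction and masses are not known exactly. Their poses are not given: they have to be found in the camera images.
- rail: Loose aluminium U-channel lying on the bench, 0.75 to 1.2 kg, 321 mm long, 40 wide, 26 high, open on top, carrying 8 yellow rollers in a row and a red end stop. Origin on the bench under the middle of the row; x axis along the rail to the red stop, z up. Axles every 33 mm from x = -115.5 to +115.5 mm; the channel runs from x = -145 (open end) to +176 mm.
- first_top (a point): top of the first roller (nearest the open end), on the rail's centre line, 34 mm above the bench and 8 mm above the channel's sides; the point does not turn with the roller. Rollers: 28 mm diameter, 26 mm wide, plastic on thin pins, rigidly carried (no springing): a few newtons of push is plenty, more than 30 N is too much
- last_top (a point): top of the eighth roller (nearest the red stop), on the rail's centre line, 34 mm above the bench; the point does not turn with the roller
- stop_face (a point): middle of the top edge of the red plastic end stop's inner face, 50 mm above the bench, 43 mm beyond the last roller's axle; the stop is 46 mm wide, 14 to 18 mm thick, 52 mm tall
- roller1 (a joint): turn of roller 1 (1 at the open end, 8 at the red stop), rad; 0 at the start with its black felt-pen stroke on top; grows as its top moves towards the red stop. It turns endlessly with slight drag (0.1 N at the rim), stops almost at once when let go; 7 mm of travel at the rim is 0.5 rad.
- roller2 (a joint): turn of roller 2 (1 at the open end, 8 at the red stop), rad; 0 at the start with its black felt-pen stroke on top; grows as its top moves towards the red stop. It turns endlessly with slight drag (0.1 N at the rim), stops almost at once when let go; 7 mm of travel at the rim is 0.5 rad.
- roller3 (a joint): turn of roller 3 (1 at the open end, 8 at the red stop), rad; 0 at the start with its black felt-pen stroke on top; grows as its top moves towards the red stop. It turns endlessly with slight drag (0.1 N at the rim), stops almost at once when let go; 7 mm of travel at the rim is 0.5 rad.
- roller4 (a joint): turn of roller 4 (1 at the open end, 8 at the red stop), rad; 0 at the start with its black felt-pen stroke on top; grows as its top moves towards the red stop. It turns endlessly with slight drag (0.1 N at the rim), stops almost at once when let go; 7 mm of travel at the rim is 0.5 rad.
- roller5 (a joint): turn of roller 5 (1 at the open end, 8 at the red stop), rad; 0 at the start with its black felt-pen stroke on top; grows as its top moves towards the red stop. It turns endlessly with slight drag (0.1 N at the rim), stops almost at once when let go; 7 mm of travel at the rim is 0.5 rad.
- roller6 (a joint): turn of roller 6 (1 at the open end, 8 at the red stop), rad; 0 at the start with its black felt-pen stroke on top; grows as its top moves towards the red stop. It turns endlessly with slight drag (0.1 N at the rim), stops almost at once when let go; 7 mm of travel at the rim is 0.5 rad.
- roller7 (a joint): turn of roller 7 (1 at the open end, 8 at the red stop), rad; 0 at the start with its black felt-pen stroke on top; grows as its top moves towards the red stop. It turns endlessly with slight drag (0.1 N at the rim), stops almost at once when let go; 7 mm of travel at the rim is 0.5 rad.
- roller8 (a joint): turn of roller 8 (1 at the open end, 8 at the red stop), rad; 0 at the start with its black felt-pen stroke on top; grows as its top moves towards the red stop. It turns endlessly with slight drag (0.1 N at the rim), stops almost at once when let go; 7 mm of travel at the rim is 0.5 rad.
- bin: dark green open stacking bin with screws in it, 140 x 100 mm, 65 mm high, low front towards its -x; origin at the centre of its underside; standing loose beside the rail, not to be disturbed
- pliers: combination pliers with dark green handles lying flat, 170 mm long along x (jaws to +x), about 55 mm wide, 13 mm high; origin on the bench near the middle; loose, not to be disturbed
- tape: tan roll of tape lying flat, 96 mm across, 25 mm high; origin at the centre of its underside; loose, not to be disturbed
- jar: small metal jar with a red cap, 56 mm across, 60 mm high, standing; origin at the centre of its underside; loose, not to be disturbed

How it is judged (in metres and radians):
On the way, in this order (a step that is already met when the one before it is completed fails the run):
1. the first roller has been turned towards the stop (value of joint roller1 above 0.5 rad), for 0.05 s.
2. the third roller has been turned towards the stop (value of joint roller3 above 0.5 rad), for 0.05 s.
3. the sixth roller has been turned towards the stop (value of joint roller6 above 0.5 rad), for 0.05 s.
4. the eighth roller has been turned towards the stop (value of joint roller8 above 0.5 rad), for 0.05 s.
At the end, for the whole second after the job is handed in: All eight rollers have been turned towards the red stop by at least 0.5 rad (7 mm at the rim), in order from the open end; the rail lies at rest on the bench within 15 mm of where it lay; bin, pliers, tape and jar are within 20 mm of where they were (value of joint each of roller1, roller2, roller3, roller4, roller5, roller6, roller7, roller8 above 0.5 rad and distance of each of first_top, last_top from where it was at the start of the episode below 0.015 m and height (world z) of rail below 0.006 m and linear speed of rail below 0.01 m/s and distance of each of bin, pliers, tape, jar from where it was at the start of the episode below 0.02 m); the robot touches nothing.
It fails at once if the fingers press on the rail with more than 30 N (contact force between the fingers and rail above 30 N).
It fails at once if the rail is lifted or tipped (height (world z) of rail above 0.008 m or height (world z) of any of first_top, last_top above 0.044 m or angle between rail's own z axis and vertical above 0.12 rad).
It fails at once if an end of the rail is shifted by more than 15 mm (distance of any of first_top, last_top from where it was at the start of the episode above 0.015 m).
It fails at once if a roller is rolled backwards by more than 0.8 rad (11 mm at the rim) (value of joint any of roller1, roller2, roller3, roller4, roller5, roller6, roller7, roller8 below -0.8 rad).
It fails at once if a bystander is moved by more than 20 mm (distance of any of bin, pliers, tape, jar from where it was at the start of the episode above 0.02 m).
It also fails if it takes over 48 s, if anything falls off the work surface, if the arm or the gripper's body presses on something with over 40 N, if the wrist force passes 120 N, or if a joint passes its speed limit or range.

ROBOT

A 6-joint arm with a two-finger parallel gripper is mounted at the origin on the work surface. World frame = base frame: x ahead of the robot, y to its left, z up, the work surface at z = 0. Lengths are in m, angles in degrees, forces in N, time in s.
With the tool pointing down it reaches from about 0.3 to 0.75 m from the base axis. Payload 8.5 kg.
Tool frame: the origin (TCP) lies at the very end of the fingers, on their centre line; the grasp point (between the pads) lies 19 mm behind it; x points along the fingers, y is the direction in which the jaws open and shut, and the axes are right-handed (so a half turn about x gives the same grasp; the last joint's range is limited). The gripper opens to 85 mm and grips with 20 to 120 N. Pads are 22 mm wide; open, the fingers measure 114 mm over their backs; the gripper's body (76 mm by 85 mm) begins 54 mm behind the grasp point. The pads swing forward as they close: fully open they stand 13 mm farther back than shut.
Start: joints at [-85.904, 21.807, 74.336, -0, 83.858, -12.336], TCP at [0.156, -0.528, 0.231] pointing down, gripper open.
Joint ranges: [-178.18, 178.18], [-50.72, 133.34], [12.68, 142.11], [-81.47, 261.47], [9.98, 163.14], [-165.26, 165.26]. Speed limits (degrees/s): [136.94, 136.94, 180, 180, 180, 180].

INTERFACE

Orientations are given as a 3x3 rotation matrix whose columns are the frame's x, y, z axes.
In Python, from rig import sensors, cams, env gives the robot as it stands.
- The arm moves only by the shell command python3 -m crank 'ROWS' [FORCE]. ROWS is a JSON object of lists of equal length, an entry for each row: "hand": the closure in counts, from 0 (fully open) to 255 (shut); "translation": the shift along the tool's x, y, z in m, a list of three; "dr": the turn, a rotation vector about the tool's x, y, z in rad, a list of three. A call has 1 to 5 rows; each row is the pose to reach, as a shift and turn from the pose commanded when the call began, along the tool's axes at that moment; what a row does not reach only later rows make up. A row lasts 1/10 s, in which the tool goes at most 50 mm and 8.59 degrees, less where a joint would pass 70% of its speed; a pose out of reach is approached as far as the arm can. A call with a gripper value outside its range is refused whole. The fingers move at their own pace and stop on an object; FORCE is the grip in N (left out, the last holds). Time passes only in rows, so rows that repeat a pose let the fingers close. It gives the time, the measured TCP pose, the force and the opening at its end, in the units of the state.
- sensors.observe(): the state, without advancing time (a new reading comes with each control period).
- cams.get_image(name): name is "scene" or "top"; returns (picture, depth): 420x560x3 uint8, blue, green, red; 420x560 float32, m along the optical axis (not along the pixel's ray), 0 where there is no reading.
- cams.calibration(name): a dict with "vertical_fov" (degrees; the focal length in pixels is half the picture's height over the tangent of half this angle, whatever the lens; pixels are square), "cx", "cy" (the principal point, pixels), "distortion" ([k1, k2, p1, p2, k3] as OpenCV has them; the pictures are not rectified), "extrinsics" (4x4, takes a point from camera to world coordinates). Camera axes: x right, y down, z forward; pixel columns grow to the right and rows downward; lengths in m; the calibration is good to about 2 mm. A picture is of the moment at which its call begins. calibration takes no time and is no camera call.
- env.close_job(): hands the job in, once; it reports no verdict.
The state is a dict: "time_s": time; "q": joint angles; "qvel": joint speeds; "joint_efforts": joint torques, N m; "position": TCP position; "tool_rot": TCP orientation; "ft_force": force on the tool from outside, world axes, zero at the start; "wrist_torque": the same for the moment, N m; "grip_width": finger opening in m.
Only numpy, scipy, OpenCV 4.12 (cv2) and the standard library are available. Lean on these libraries where they do the work, as an engineer would, in place of code of your own. Each camera call takes 0.05 s, during which the arm holds its last target. There are 200 camera calls.

## Working session

There is one attempt and no reset: what is moved stays moved. The work goes in short steps, Python scripts to look and compute and a shell command to move; the robot and the scene stay as the last step left them, time stands still between calls to the robot, and variables do not carry over. Pictures are saved under pics/ and viewed, about 8 in all and at most 12, crops included, and the job is handed in when it is done.

```bash
mkdir -p pics
python3 - <<'E'
from rig import sensors, cams
import cv2, numpy as np
s=sensors.observe();print(s)
for n in("scene","top"):
    im,d=cams.get_image(n);cv2.imwrite(f"pics/{n}0.png",im);np.save(f"pics/{n}0.npy",d)
    print(n,cams.calibration(n))
E
```

```text
{'time_s': 0.0, 'q': array([-8.59032229e+01,  2.18406747e+01,  7.43875047e+01,  1.15908401e-03,
        8.38578697e+01, -1.23352196e+01]), 'qvel': array([-0.05689251, -0.11213486, -0.08484662,  0.08347998, -0.01732181,
        0.12265431]), 'joint_efforts': array([-8.96797010e-04, -4.48461235e+01, -2.31278837e+01, -2.00517156e-04,
        4.77121241e-03, -8.99898929e-07]), 'position': array([ 0.15556779, -0.52721728,  0.23069855]), 'tool_rot': array([[-8.72311810e-05,  2.82874985e-01, -9.59156783e-01],
       [ 1.49943988e-03, -9.59155672e-01, -2.82874794e-01],
       [-9.99998872e-01, -1.46287344e-03, -3.40485752e-04]]), 'ft_force': array([ 0.55612285, -0.14946231,  0.91090502]), 'wrist_torque': array([-0.00781684,  0.02851   , -0.04561033]), 'grip_width': 0.08509001774068051}
scene {'vertical_fov': 44.56355020120512, 'cx': 288.8764565409201, 'cy': 211.03783694249842, 'distortion': array([-0.08312807,  0.        ,  0.        ,  0.        ,  0.        ]), 'extrinsics': array([[-0.39989866,  0.65014427, -0.64605997,  1.1167207 ],
       [ 0.91653503,  0.28878904, -0.27670278,  0.26169905],
       [ 0.00667832, -0.70278966, -0.71136635,  0.70413188],
       [ 0.        ,  0.        ,  0.        ,  1.        ]])}
top {'vertical_fov': 47.914219672662306, 'cx': 284.57882005485175, 'cy': 209.36767912780516, 'distortion': array([-0.1391296,  0.       ,  0.       ,  0.       ,  0.       ]), 'extrinsics': array([[-0.08143555, -0.97022028,  0.22812464,  0.39021912],
       [-0.99665362,  0.08089245, -0.01174596,  0.01622797],
       [-0.0070574 , -0.22831779, -0.97356108,  0.83820182],
       [ 0.        ,  0.        ,  0.        ,  1.        ]])}
```

View pics/scene0.png

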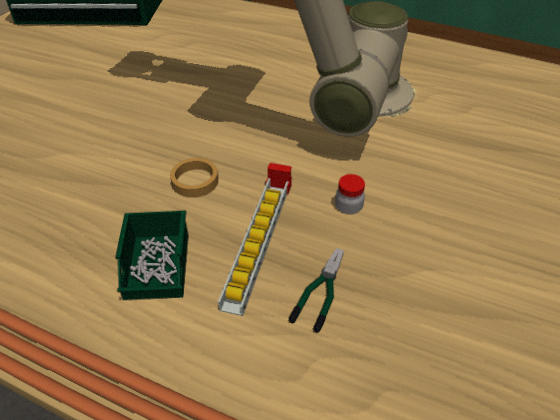

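View pics/top0.png

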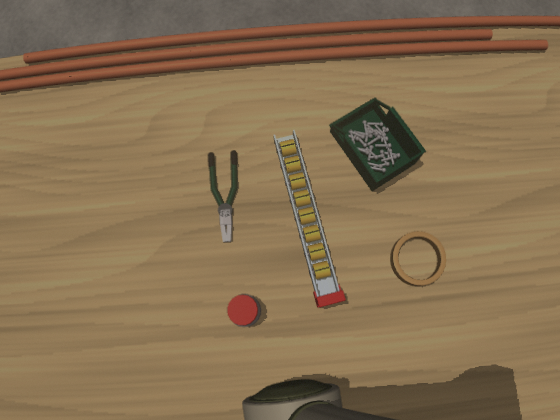

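The scene view shows the rail with its open end near (232,305) and the red stop at (279,177). In the top view they are at (286,138) and (330,298). The jar and pliers lie on one side, the bin and tape on the other, and all 8 rollers are visible.

```bash
cat > h.py <<'E'
import cv2, numpy as np
from rig import cams
def cast(n,uv,z):
    c=cams.calibration(n);f=210/np.tan(np.radians(c["vertical_fov"]/2))
    K=np.array([[f,0,c["cx"]],[0,f,c["cy"]],[0,0,1]])
    p=cv2.undistortPoints(np.array(uv,float).reshape(-1,1,2),K,c["distortion"])[:,0]
    T=c["extrinsics"];r=np.c_[p,np.ones(len(p))]@T[:3,:3].T;o=T[:3,3]
    return o+r*((z-o[2])/r[:,2])[:,None]
E
python3 - <<'E'
from h import *
for n in("top","scene"):
    im=cv2.imread(f"pics/{n}0.png");h=cv2.cvtColor(im,cv2.COLOR_BGR2HSV)
    m=cv2.inRange(h,(22,170,90),(34,255,255))
    roi=np.zeros_like(m)
    if n=="top": roi[130:290,270:340]=1
    else: roi[180:310,215:295]=1
    m=m*roi
    m2=cv2.dilate(m,np.ones((2,2)))
    k,_,st,ce=cv2.connectedComponentsWithStats(m)
    print(n,[(tuple(c.round(1)),s[4]) for c,s in zip(ce[1:],st[1:]) if s[4]>8])
    v,u=np.nonzero(m);P=cast(n,np.c_[u,v],.031)[:,:2]
    l=cv2.fitLine(P.astype(np.float32),cv2.DIST_L2,0,.01,.01).ravel();d=l[:2]*(-np.sign(l[0]))
    t=(P-l[2:])@d;a,b=np.percentile(t,[.5,99.5]);mid=l[2:]+d*(a+b)/2
    print("dir",d,np.degrees(np.arctan2(d[1],d[0])),"ext",b-a,"mid",mid,"first",mid-.1155*d,"last",mid+.1155*d)
    r=cv2.inRange(h,(0,180,60),(8,255,255))|cv2.inRange(h,(174,180,60),(180,255,255))
    k,_,st,ce=cv2.connectedComponentsWithStats(r)
    for c,s in zip(ce[1:],st[1:]):
        if s[4]>100 : print("red",c,s,cast(n,[c],.052))
E
```

```text
top []Traceback (most recent call last):
  File "<stdin>", line 12, in <module>
  File "h.py", line 6, in cast
    p=cv2.undistortPoints(np.array(uv,float).reshape(-1,1,2),K,c["distortion"])[:,0]
      ~~~~~~~~~~~~~~~~~~~^^^^^^^^^^^^^^^^^^^^^^^^^^^^^^^^^^^^^^^^^^^^^^^^^^^^^^
cv2.error: OpenCV(4.12.0) /io/opencv/modules/calib3d/src/undistort.dispatch.cpp:347: error: (-215:Assertion failed) CV_IS_MAT(_src) && CV_IS_MAT(_dst) && (_src->rows == 1 || _src->cols == 1) && (_dst->rows == 1 || _dst->cols == 1) && _src->cols + _src->rows - 1 == _dst->rows + _dst->cols - 1 && (CV_MAT_TYPE(_src->type) == CV_32FC2 || CV_MAT_TYPE(_src->type) == CV_64FC2) && (CV_MAT_TYPE(_dst->type) == CV_32FC2 || CV_MAT_TYPE(_dst->type) == CV_64FC2) in function 'cvUndistortPointsInternal'
```

Run:
```python
from h import *
for n in("top","scene"):
    im=cv2.imread(f"pics/{n}0.png");h=cv2.cvtColor(im,cv2.COLOR_BGR2HSV)
    x0,y0,x1,y1=(270,130,340,290) if n=="top" else (215,180,295,310)
    if n=="top": print(h[205:228:2,307].tolist(),h[180,240:244].tolist())
    m=cv2.inRange(h,(20,190,60),(36,255,255))
    roi=np.zeros_like(m);roi[y0:y1,x0:x1]=1;m*=roi
    k,_,st,ce=cv2.connectedComponentsWithStats(m)
    print(n,[(tuple(c.round(1)),s[4]) for c,s in zip(ce[1:],st[1:]) if s[4]>8])
    v,u=np.nonzero(m)
    if len(u)<50: continue
    P=cast(n,np.c_[u,v],.031)[:,:2]
    l=cv2.fitLine(P.astype(np.float32),cv2.DIST_L2,0,.01,.01).ravel();d=l[:2]*(-np.sign(l[0]))
    t=(P-l[2:])@d;a,b=np.percentile(t,[.5,99.5]);mid=l[2:]+d*(a+b)/2
    print("dir",d,np.degrees(np.arctan2(d[1],d[0])),"ext",b-a,"first",mid-.1155*d,"last",mid+.1155*d)
    r=cv2.inRange(h,(0,180,60),(6,255,255))|cv2.inRange(h,(174,180,60),(180,255,255))
    k,_,st,ce=cv2.connectedComponentsWithStats(r)
    for c,s in zip(ce[1:],st[1:]):
        if 100<s[4]<900 : print("red",c,s,cast(n,[c],.052))
```

```text
[[24, 26, 99], [21, 98, 99], [20, 160, 145], [24, 157, 154], [25, 125, 100], [27, 147, 154], [24, 154, 154], [21, 163, 149], [20, 159, 125], [21, 104, 91], [23, 33, 101], [21, 158, 132]] [[18, 102, 155], [18, 101, 154], [18, 103, 154], [18, 101, 154]]
top []
scene [((np.float64(252.2), np.float64(246.2)), np.int32(1682))]
dir [-0.9852403  -0.17117703] -170.14374 ext 0.25713708066321256 first [ 0.70733337 -0.00704578] last [ 0.47974285 -0.04658768]
red [279.33195876 175.22268041] [268 163  23  31 485] [[ 0.44321638 -0.04742427  0.052     ]]
red [351.21129707 185.07949791] [339 174  26  23 478] [[0.4135284  0.08805094 0.052     ]]
```

Run:
```python
from h import *
n="top"
im=cv2.imread(f"pics/{n}0.png");h=cv2.cvtColor(im,cv2.COLOR_BGR2HSV)
m=cv2.inRange(h,(19,125,80),(34,255,255));roi=np.zeros_like(m);roi[130:290,270:340]=1;m*=roi
m=cv2.morphologyEx(m,cv2.MORPH_OPEN,np.ones((2,2)))
g=cv2.morphologyEx(m,cv2.MORPH_CLOSE,np.ones((3,3)))
k,_,st,ce=cv2.connectedComponentsWithStats(g)
print([(c.round(1).tolist(),s[:].tolist()) for c,s in zip(ce[1:],st[1:])])
v,u=np.nonzero(m);P=cast(n,np.c_[u,v],.032)[:,:2]
l=cv2.fitLine(P.astype(np.float32),cv2.DIST_L2,0,.01,.01).ravel();d=l[:2]*(-np.sign(l[0]))
t=(P-l[2:])@d;a,b=np.percentile(t,[.5,99.5]);mid=l[2:]+d*(a+b)/2
print("dir",d,np.degrees(np.arctan2(d[1],d[0])),"ext",b-a,"first",mid-.1155*d,"last",mid+.1155*d)
r=cv2.inRange(h,(0,150,60),(6,255,255))|cv2.inRange(h,(174,150,60),(180,255,255))
k,_,st,ce=cv2.connectedComponentsWithStats(r)
for c,s in zip(ce[1:],st[1:]):
    if 100<s[4]<1200 : print("red",c,s,cast(n,[c],.052))
x,y,w,hh=265,125,90,185
cv2.imwrite("pics/c1.png",cv2.resize(np.hstack([im[y:y+hh,x:x+w],cv2.cvtColor(m,8)[y:y+hh,x:x+w]]),None,fx=3.2,fy=3.2,interpolation=0))
```

```text
[([293.3, 164.6], [281, 141, 26, 49, 647]), ([302.7, 198.8], [295, 191, 16, 17, 209]), ([307.5, 216.1], [299, 208, 17, 17, 219]), ([312.5, 233.9], [304, 226, 17, 17, 223]), ([317.5, 252.0], [309, 244, 18, 17, 226]), ([322.5, 270.5], [314, 262, 18, 18, 230])]
dir [-0.9854234  -0.17011976] -170.20522 ext 0.25235127584038897 first [ 0.69363287 -0.01005816] last [ 0.46600006 -0.04935582]
red [329.74038462 298.43269231] [314 285  32  22 312] [[ 0.4182653 -0.0550446  0.052    ]]
red [242.21549296 309.59295775] [228 295  30  30 710] [[0.41190292 0.08975108 0.052     ]]
```

View pics/c1.png

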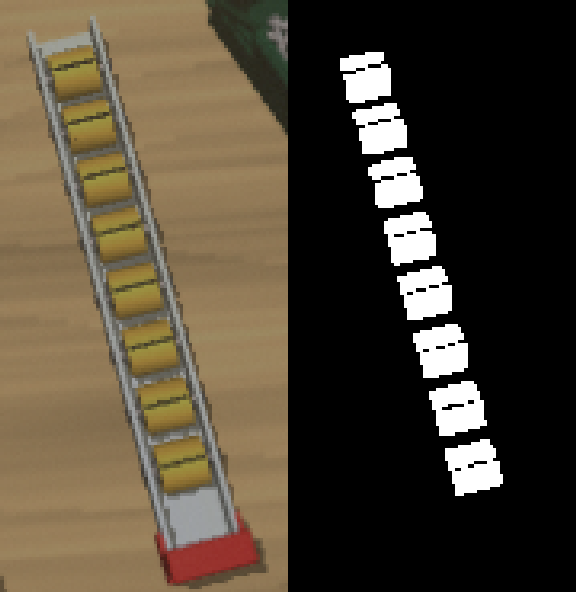

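The crop shows all eight rollers with their black strokes on top: the first at about (288.4,147.5) and the last at about (322.2,269.7) in the top image. I'll cast the strokes at z = 34 mm.

```bash
cat > w.py <<'E'
import sys
from h import *
from rig import sensors
A=cast("top",[[288.4,147.5],[322.2,269.7]],.034)
F,L=A[0],A[1];d=(L-F);ln=np.linalg.norm(d);d/=ln;mid=(F+L)/2;F=mid-.1155*d;L=mid+.1155*d
s=sensors.observe();R=s["tool_rot"];p=s["position"]
def to(t): return (R.T@(np.array(t)-p)).round(4)
zr=R[:,2];a=np.arctan2(d[1],d[0])-np.arctan2(zr[1],zr[0])
print("t",s["time_s"],"p",p.round(4),"F",s["ft_force"].round(2),"w",round(float(s["grip_width"]),4),"len",ln.round(4),"first",F.round(4),"last",L.round(4))
q=(p-F); n=np.array([-d[1],d[0]])
print("along",(q[:2]@d[:2]).round(4),"lat(left)",(q[:2]@n).round(4),"above34",(p[2]-.034).round(4),"turn about tool x",-a.round(4))
print("to 5mm before first, +80:",to(F-d*.005+[0,0,.08]))
E
python3 w.py
```

```text
t 0.1 p [ 0.1556 -0.5273  0.2308] F [ 0.77 -0.13 -0.85] w 0.0853 len 0.2277 first [ 0.6942 -0.0094  0.034 ] last [ 0.4666 -0.049   0.034 ]
along 0.6193 lat(left) 0.418 above34 0.1968 turn about tool x 0.1148
to 5mm before first, +80: [ 0.1174 -0.3436 -0.6681]
```

```bash
python3 -m crank '{"hand":[255,255,255,255,255],"translation":[[0,-0.02,-0.04],[0,-0.04,-0.08],[0,-0.06,-0.12],[0,-0.08,-0.16],[0,-0.1,-0.2]],"dr":[[0,0,0],[0,0,0],[0,0,0],[0,0,0],[0,0,0]]}' 20
python3 -m crank '{"hand":[255,255,255,255,255],"translation":[[0,-0.02,-0.04],[0,-0.04,-0.08],[0,-0.06,-0.12],[0,-0.08,-0.16],[0,-0.1,-0.2]],"dr":[[0,0,0],[0,0,0],[0,0,0],[0,0,0],[0,0,0]]}'
python3 -m crank '{"hand":[255,255,255,255,255],"translation":[[0,-0.02,-0.04],[0,-0.04,-0.08],[0,-0.06,-0.12],[0,-0.08,-0.16],[0,-0.1,-0.2]],"dr":[[0,0,0],[0,0,0],[0,0,0],[0,0,0],[0,0,0]]}'
python3 -m crank '{"hand":[255,255,255,255,255],"translation":[[0,-0.02,-0.035],[0,-0.0436,-0.068],[0.03,-0.0436,-0.068],[0.05,-0.0436,-0.068],[0.05,-0.0436,-0.068]],"dr":[[0,0,0],[0.04,0,0],[0.08,0,0],[0.115,0,0],[0.115,0,0]]}'
python3 w.py
```

```text
time_s: 0.6
position: [0.3201, -0.3735, 0.2311]
tool_rot: [[-0.0, 0.283, -0.959], [0.0, -0.959, -0.283], [-1.0, -0.001, 0.0]]
ft_force: [0.2, 0.5, -0.1]
grip_width: 0.0125
time_s: 1.1
position: [0.4837, -0.2209, 0.2311]
tool_rot: [[-0.0, 0.283, -0.959], [0.0, -0.959, -0.283], [-1.0, -0.0, 0.0]]
ft_force: [1.0, -0.7, -0.1]
grip_width: 0.0002
time_s: 1.6
position: [0.6472, -0.0684, 0.2309]
tool_rot: [[-0.001, 0.283, -0.959], [0.0, -0.959, -0.283], [-1.0, -0.0, 0.001]]
ft_force: [-0.3, -0.9, -0.5]
grip_width: 0.0004
time_s: 2.1
position: [0.6979, -0.0085, 0.1775]
tool_rot: [[-0.007, 0.171, -0.985], [0.001, -0.985, -0.171], [-1.0, -0.002, 0.007]]
ft_force: [-0.9, -0.6, -0.2]
grip_width: -0.0
t 2.1 p [ 0.6979 -0.0085  0.1775] F [-0.9  -0.61 -0.16] w -0.0 len 0.2277 first [ 0.6942 -0.0094  0.034 ] last [ 0.4666 -0.049   0.034 ]
along -0.0038 lat(left) -0.0003 above34 0.1435 turn about tool x 0.0
to 5mm before first, +80: [ 0.0635  0.0005 -0.0017]
```

```bash
python3 -m crank '{"hand":[255,255,255,255,255],"translation":[[0.03,0,0],[0.06,0,0],[0.09,0,0],[0.118,0,0],[0.118,0,0]],"dr":[[0,0,0],[0,0,0],[0,0,0],[0,0,0],[0,0,0]]}'
python3 w.py
python3 - <<'E'
from h import *
a=cams.get_image("scene")[0];b=cams.get_image("top")[0]
cv2.imwrite("pics/c2.png",np.hstack([cv2.resize(a[150:320,190:330],None,fx=2.8,fy=2.8),cv2.resize(b[120:290,250:390],None,fx=2.8,fy=2.8)]))
E
```

```text
time_s: 2.6
position: [0.6976, -0.0091, 0.0605]
tool_rot: [[-0.006, 0.171, -0.985], [0.001, -0.985, -0.171], [-1.0, -0.002, 0.006]]
ft_force: [0.4, 0.0, 0.7]
grip_width: 0.0002
t 2.6 p [ 0.6976 -0.0091  0.0605] F [0.44 0.02 0.65] w 0.0002 len 0.2277 first [ 0.6942 -0.0094  0.034 ] last [ 0.4666 -0.049   0.034 ]
along -0.0034 lat(left) 0.0002 above34 0.0265 turn about tool x 0.0002
to 5mm before first, +80: [-0.0536 -0.0004 -0.0013]
```

View pics/c2.png

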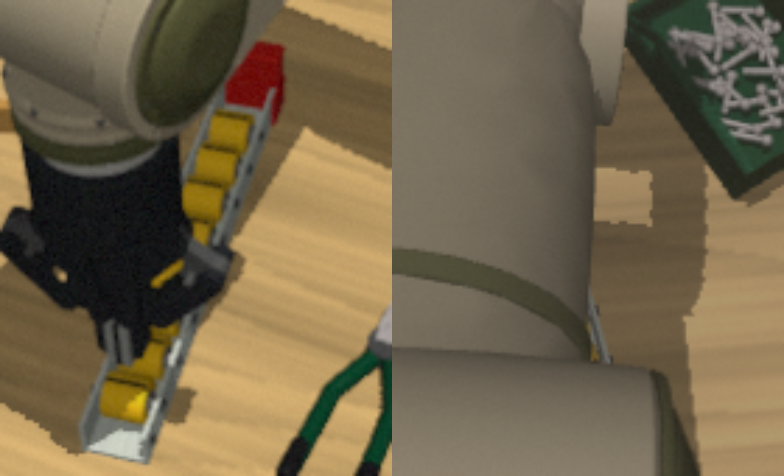

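The left half (scene) shows the closed fingertips at (120,355) over the first roller, whose stroke is at (128,382). In the top view the arm hides the rail. Next I'll feel for contact.

```bash
python3 -m crank '{"hand":[255,255,255],"translation":[[0.012,0,0],[0.022,0,0],[0.022,0,0]],"dr":[[0,0,0],[0,0,0],[0,0,0]]}' | grep -E 'pos|ft'
python3 -m crank '{"hand":[255,255],"translation":[[0.001,0,0],[0.001,0,0]],"dr":[[0,0,0],[0,0,0]]}' | grep -E 'pos|ft'
python3 -m crank '{"hand":[255,255],"translation":[[0.001,0,0],[0.001,0,0]],"dr":[[0,0,0],[0,0,0]]}' | grep -E 'pos|ft'
python3 -m crank '{"hand":[255,255],"translation":[[0.0005,0,0],[0.0005,0,0]],"dr":[[0,0,0],[0,0,0]]}' | grep -E 'pos|ft'
```

```text
position: [0.6984, -0.0089, 0.04]
ft_force: [0.5, 0.9, -0.4]
position: [0.6993, -0.009, 0.0406]
ft_force: [0.2, -0.1, 0.7]
position: [0.6991, -0.009, 0.0395]
ft_force: [-0.2, -0.0, -0.3]
position: [0.6991, -0.009, 0.0389]
ft_force: [-0.3, 0.3, 0.0]
```

```bash
python3 -m crank '{"hand":[255,255,255],"translation":[[0.001,0,0],[0.002,0,0],[0.002,0,0]],"dr":[[0,0,0],[0,0,0],[0,0,0]]}' | grep -E 'pos|ft'
for i in 1; do python3 w.py | head -2; done
python3 -m crank '{"hand":[255,255],"translation":[[0.0006,0,0],[0.0006,0,0]],"dr":[[0,0,0],[0,0,0]]}' | grep -E 'pos|ft'
python3 -m crank '{"hand":[255,255],"translation":[[0.0006,0,0],[0.0006,0,0]],"dr":[[0,0,0],[0,0,0]]}' | grep -E 'pos|ft'
```

```text
position: [0.699, -0.009, 0.0366]
ft_force: [1.0, 0.8, -0.5]
t 3.9 p [ 0.699  -0.009   0.0366] F [ 0.95  0.8  -0.53] w -0.0001 len 0.2277 first [ 0.6942 -0.0094  0.034 ] last [ 0.4666 -0.049   0.034 ]
along -0.0048 lat(left) 0.0004 above34 0.0026 turn about tool x -0.0002
position: [0.699, -0.009, 0.0361]
ft_force: [-0.2, 0.1, 0.1]
position: [0.6991, -0.009, 0.0355]
ft_force: [0.1, 0.7, 0.7]
```

```bash
python3 -m crank '{"hand":[255,255],"translation":[[0.0006,0,0],[0.0006,0,0]],"dr":[[0,0,0],[0,0,0]]}' | grep -E 'pos|ft'
python3 -m crank '{"hand":[255,255],"translation":[[0.0006,0,0],[0.0006,0,0]],"dr":[[0,0,0],[0,0,0]]}' | grep -E 'pos|ft'
```

```text
position: [0.6991, -0.009, 0.0349]
ft_force: [-0.1, -0.2, -0.4]
position: [0.6991, -0.009, 0.0343]
ft_force: [0.1, 0.1, 0.4]
```

```bash
python3 -m crank '{"hand":[255,255],"translation":[[0.0004,0,0],[0.0004,0,0]],"dr":[[0,0,0],[0,0,0]]}' | grep -E 'pos|ft'
```

```text
position: [0.6992, -0.009, 0.0341]
ft_force: [0.2, -0.2, 0.3]
```

```bash
python3 -m crank '{"hand":[255,255],"translation":[[0.0004,0,0],[0.0004,0,0]],"dr":[[0,0,0],[0,0,0]]}' | grep -E 'pos|ft'
python3 w.py|head -2
```

```text
position: [0.6993, -0.009, 0.034]
ft_force: [0.1, -0.3, 2.9]
t 5.1 p [ 0.6993 -0.009   0.034 ] F [ 0.06 -0.35  2.89] w 0.0001 len 0.2277 first [ 0.6942 -0.0094  0.034 ] last [ 0.4666 -0.049   0.034 ]
along -0.0051 lat(left) 0.0005 above34 0.0 turn about tool x -0.0002
```

```bash
python3 -m crank '{"hand":[255,255,255,255],"translation":[[0,0,0.004],[0,0,0.008],[0,0,0.012],[0,0,0.016]],"dr":[[0,0,0],[0,0,0],[0,0,0],[0,0,0]]}' 
python3 w.py|head -2
```

```text
time_s: 5.5
position: [0.6825, -0.0118, 0.0332]
tool_rot: [[-0.001, 0.171, -0.985], [0.0, -0.985, -0.171], [-1.0, -0.0, 0.001]]
ft_force: [0.3, 0.3, -0.7]
grip_width: -0.0004
t 5.5 p [ 0.6825 -0.0118  0.0332] F [ 0.32  0.3  -0.69] w -0.0004 len 0.2277 first [ 0.6942 -0.0094  0.034 ] last [ 0.4666 -0.049   0.034 ]
along 0.0119 lat(left) 0.0003 above34 -0.0008 turn about tool x -0.0002
```

```bash
python3 -m crank '{"hand":[255,255,255,255,255],"translation":[[-0.0003,0,0.004],[-0.0003,0,0.008],[-0.0003,0,0.012],[-0.0003,0,0.016],[-0.0003,0,0.02]],"dr":[[0,0,0],[0,0,0],[0,0,0],[0,0,0],[0,0,0]]}' | grep -E 'pos|ft'
python3 w.py|sed -n 2p
```

```text
position: [0.6634, -0.0151, 0.0341]
ft_force: [0.5, 0.6, 1.3]
along 0.0314 lat(left) 0.0003 above34 0.0001 turn about tool x -0.0002
```

```bash
python3 -m crank '{"hand":[255,255,255,255,255],"translation":[[0,0,0.0066],[0,0,0.0132],[0,0,0.0198],[0,0,0.0264],[0,0,0.033]],"dr":[[0,0,0],[0,0,0],[0,0,0],[0,0,0],[0,0,0]]}' | grep -E 'pos|ft'
python3 w.py|sed -n 2p
python3 - <<'E'
from h import *
a=cams.get_image("scene")[0]
cv2.imwrite("pics/c3.png",cv2.resize(a[150:320,190:330],None,fx=3.5,fy=3.5))
E
```

```text
position: [0.6306, -0.0209, 0.034]
ft_force: [0.7, 0.5, 1.5]
along 0.0647 lat(left) 0.0004 above34 0.0 turn about tool x -0.0002
```

View pics/c3.png

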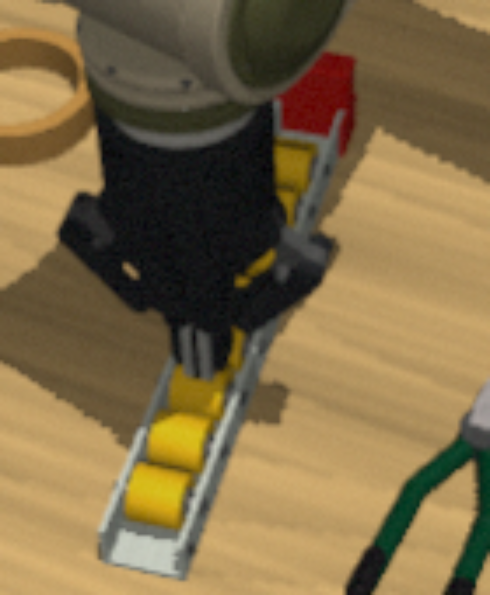

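Rollers 1 (158,493) and 2 (180,438) have turned their strokes away from the camera, and the fingertips (200,365) are on roller 3. The sweep continues.

```bash
python3 -m crank '{"hand":[255,255,255,255,255],"translation":[[0,0,0.0066],[0,0,0.0132],[0,0,0.0198],[0,0,0.0264],[0,0,0.033]],"dr":[[0,0,0],[0,0,0],[0,0,0],[0,0,0],[0,0,0]]}' | grep -E 'pos|ft'
python3 w.py|sed -n 2p
```

```text
position: [0.5981, -0.0265, 0.034]
ft_force: [0.3, 0.4, 1.7]
along 0.0976 lat(left) 0.0003 above34 0.0 turn about tool x -0.0001
```

```bash
python3 -m crank '{"hand":[255,255,255,255,255],"translation":[[0,0,0.0066],[0,0,0.0132],[0,0,0.0198],[0,0,0.0264],[0,0,0.033]],"dr":[[0,0,0],[0,0,0],[0,0,0],[0,0,0],[0,0,0]]}' | grep -E 'pos|ft'
python3 w.py|sed -n 2p
```

```text
position: [0.5656, -0.0321, 0.034]
ft_force: [1.1, 1.3, 1.8]
along 0.1306 lat(left) 0.0004 above34 0.0 turn about tool x -0.0002
```

```bash
python3 -m crank '{"hand":[255,255,255,255,255],"translation":[[0,0,0.0066],[0,0,0.0132],[0,0,0.0198],[0,0,0.0264],[0,0,0.033]],"dr":[[0,0,0],[0,0,0],[0,0,0],[0,0,0],[0,0,0]]}' | grep -E 'pos|ft'
python3 w.py|sed -n 2p
```

```text
position: [0.5331, -0.0378, 0.034]
ft_force: [-0.4, 0.9, 2.1]
along 0.1636 lat(left) 0.0004 above34 0.0 turn about tool x -0.0002
```

```bash
python3 -m crank '{"hand":[255,255,255,255,255],"translation":[[0,0,0.0066],[0,0,0.0132],[0,0,0.0198],[0,0,0.0264],[0,0,0.033]],"dr":[[0,0,0],[0,0,0],[0,0,0],[0,0,0],[0,0,0]]}' | grep -E 'pos|ft'
python3 w.py|sed -n 2p
```

```text
position: [0.5006, -0.0434, 0.034]
ft_force: [0.4, 0.9, 2.0]
along 0.1966 lat(left) 0.0003 above34 0.0 turn about tool x -0.0002
```

```bash
python3 -m crank '{"hand":[255,255,255,255,255],"translation":[[0,0,0.008],[0,0,0.016],[0,0,0.024],[0,0,0.032],[0,0,0.040]],"dr":[[0,0,0],[0,0,0],[0,0,0],[0,0,0],[0,0,0]]}' | grep -E 'pos|ft'
python3 w.py|sed -n 2p
```

```text
position: [0.461, -0.0503, 0.034]
ft_force: [-0.1, -0.1, -0.6]
along 0.2368 lat(left) 0.0003 above34 -0.0 turn about tool x -0.0002
```

```bash
python3 -m crank '{"hand":[255,255,255,255,255],"translation":[[-0.02,0,0],[-0.06,0,0],[-0.1,0,0],[-0.14,0,0],[-0.18,0,0]],"dr":[[0,0,0],[0,0,0],[0,0,0],[0,0,0],[0,0,0]]}' | grep -E 'pos|ft'
python3 -m crank '{"hand":[255,255,255,255,255],"translation":[[0,0.04,0],[0,0.08,0],[0,0.12,0],[0,0.16,0],[0,0.2,0]],"dr":[[0,0,0],[0,0,0],[0,0,0],[0,0,0],[0,0,0]]}' | grep -E 'pos|ft'
python3 -m crank '{"hand":[255,255,255,255,255],"translation":[[0,0.04,0.02],[0,0.08,0.04],[0,0.12,0.06],[0,0.16,0.08],[0,0.2,0.1]],"dr":[[0,0,0],[0,0,0],[0,0,0],[0,0,0],[0,0,0]]}' | grep -E 'pos|ft'
python3 - <<'E'
from h import *
a=cams.get_image("scene")[0];b=cams.get_image("top")[0]
cv2.imwrite("pics/top9.png",b);cv2.imwrite("pics/scene9.png",a)
cv2.imwrite("pics/c4.png",np.hstack([cv2.resize(a[155:315,205:305],None,fx=3.6,fy=3.6),cv2.resize(b[130:310,265:355],(288,576))]))
for n,i in(("top",b),("scene",a)):
    o=cv2.imread(f"pics/{n}0.png");D=cv2.absdiff(o,i).max(2)
    print(n,"changed px in rail/bystander regions:")
    for nm,(x,y,w,h) in ({"rail":(265,125,90,185),"bin":(325,95,105,100),"pliers":(200,145,45,100),"tape":(385,225,65,65),"jar":(222,290,45,40)} if n=="top" else {"rail":(215,160,80,155),"bin":(115,205,75,95),"pliers":(285,245,60,90),"tape":(165,155,58,45),"jar":(330,170,40,45)}).items():
        print(nm,int((D[y:y+h,x:x+w]>40).sum()))
E
```

```text
position: [0.4609, -0.0502, 0.2154]
ft_force: [0.4, 0.2, -0.7]
position: [0.4954, -0.2489, 0.2136]
ft_force: [-0.0, 0.4, 0.2]
position: [0.4302, -0.463, 0.2135]
ft_force: [0.6, -0.7, 0.0]
top changed px in rail/bystander regions:
rail 209
bin 0
pliers 0
tape 18
jar 0
scene changed px in rail/bystander regions:
rail 237
bin 0
pliers 0
tape 0
jar 0
```

View pics/c4.png

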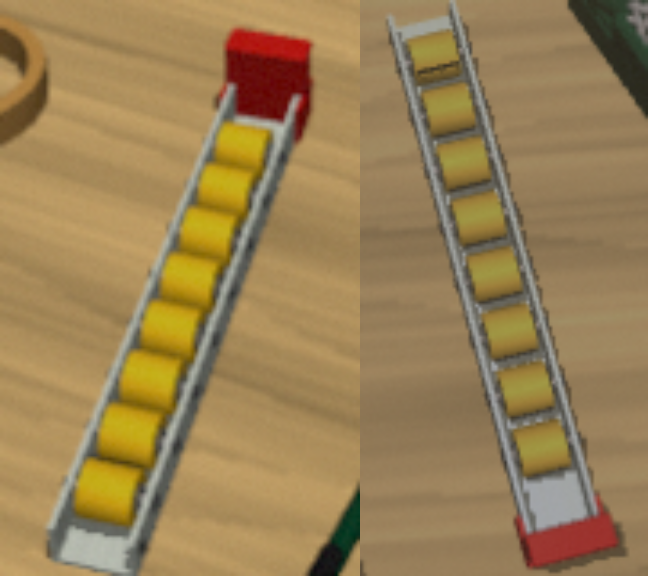

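Strokes have turned out of sight on rollers 2–8. On roller 1 the stroke is still visible near its stop-side edge, at (436,70) in the right-hand picture, so I'll measure its turn.

Run:
```python
from h import *
def stroke(f,y0,y1):
    g=cv2.cvtColor(cv2.imread(f),cv2.COLOR_BGR2GRAY).astype(float)
    ys=[];xs=[]
    for u in range(285,293):
        c=g[y0:y1,u];w=np.clip(np.median(c)-25-c,0,None)
        if w.sum()>0: ys.append(y0+(w*np.arange(len(c))).sum()/w.sum());xs.append(u)
    print(f,np.c_[xs,ys].round(1).tolist());return np.mean(xs),np.mean(ys)
a=stroke("pics/top0.png",143,152);b=stroke("pics/top9.png",145,155)
d=np.array([-.9852,-.171,0]);T=cast("top",[a],.034)[0];C=T-[0,0,.014]
o=cams.calibration("top")["extrinsics"][:3,3];r=cast("top",[b],.034)[0]-o;r/=np.linalg.norm(r)
# ray in the rail's vertical plane (along, up), intersect circle r=14mm
p=np.array([(o-C)@d,o[2]-C[2]]);v=np.array([r@d,r[2]])
B=p@v;A=v@v;D=B*B-A*(p@p-.014**2);t=(-B-np.sqrt(D))/A;h=p+t*v
print("roller1 turn rad",np.arctan2(h[0],h[1]),"sensitivity: hit",h)
```

```text
pics/top0.png [[285.0, 145.3], [286.0, 145.0], [287.0, 144.8], [288.0, 144.4], [289.0, 144.3], [290.0, 144.0], [291.0, 143.9], [292.0, 143.8]]
pics/top9.png [[285.0, 152.3], [286.0, 152.2], [287.0, 152.0], [288.0, 152.1], [289.0, 151.6], [290.0, 151.9], [291.0, 151.3], [292.0, 151.5]]
roller1 turn rad 0.9770475800365472 sensitivity: hit [0.01160389 0.00783261]
```

Run:
```python
import cv2
for f in("top0","top9"):
    g=cv2.cvtColor(cv2.imread(f"pics/{f}.png"),6)
    for u in(286,289,292): print(f,u,g[139:158,u].tolist())
```

```text
top0 286 [158, 128, 120, 126, 131, 135, 56, 137, 138, 135, 129, 123, 115, 108, 98, 82, 72, 95, 99]
top0 289 [116, 114, 124, 131, 134, 70, 85, 137, 135, 131, 127, 120, 111, 100, 89, 75, 78, 98, 94]
top0 292 [119, 119, 130, 132, 92, 67, 135, 137, 134, 127, 125, 117, 109, 95, 76, 79, 96, 86, 113]
top9 286 [161, 135, 123, 132, 135, 139, 143, 143, 140, 138, 132, 127, 78, 73, 99, 85, 73, 89, 101]
top9 289 [147, 118, 129, 133, 136, 139, 140, 142, 137, 135, 131, 83, 60, 104, 93, 79, 80, 101, 98]
top9 292 [115, 125, 132, 136, 139, 139, 139, 140, 136, 133, 128, 48, 109, 96, 84, 73, 99, 93, 119]
```

Run:
```python
from rig import env,sensors
s=sensors.observe();print(s["time_s"],s["position"],s["ft_force"],abs(s["qvel"]).max())
print(env.close_job())
```

```text
10.65 [ 0.42868145 -0.46591417  0.21241457] [-0.18703012  0.92453258  0.10134647] 4.267496438154152
the job is handed in; nothing more can be done
None
```

I ran the closed fingertips along all eight rollers, from the open end towards the red stop. Then I lifted the hand, moved it well clear and handed the job in at 10.7 s. No verdict was reported.

**Force:** Readings at the end of each move never passed about 3 N. I had no readings within a move.

**Rollers 2–8:** In the final pictures their strokes have turned out of sight. I didn't measure these angles; from the length of contact I estimate more than 1 rad each.

**Roller 1:** Its stroke is still visible, turned towards the stop. My first script gave 0.98 rad, but shading at the roller's edge skewed it. Raw pixel values put it nearer 0.8 rad, above the 0.5 rad needed.

**Rail position:** It looks unmoved in both views, with changed pixels only in the rail area, where the rollers turned. I didn't measure its position again.

**Bystanders:** Bin, pliers and jar show no changed pixels in either view. The tape shows 18 in the top view and none in the scene view. I took these to be the arm's shadow, since the hand only passed about 0.2 m above the bench.

**Disagreement:** The roller positions I read by eye were about 5 mm off along the rail, as the pixel check later showed. That shortened the stroke on roller 1 but did not affect the others.

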